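# Load a vial into the reader and free its stuck carriage

## Robot

A 6-joint arm with a two-finger parallel gripper is mounted at the origin on a cart in front of the work surface, level with it; the furniture and walls round the work are solid. World frame = base frame: x ahead of the robot, y to its left, z up, the work surface at z = 0. Lengths are in mm, angles in rad, forces in N, time in s.
With the tool pointing down it reaches from about 350 to 975 mm from the base axis. Payload 4.9 kg.
Tool frame: the origin (TCP) lies between the finger pads; the fingertips stand 19 mm ahead of it and the grasp point (between the pads) is the TCP; y points along the fingers, z is the direction in which the jaws open and shut, and the axes are right-handed (so a half turn about y gives the same grasp; the last joint's range is limited). The gripper opens to 85 mm and grips with 20 to 120 N. Pads are 22 mm wide; open, the fingers measure 114 mm over their backs; the gripper's body (76 mm by 85 mm) begins 54 mm behind the grasp point. The pads swing forward as they close: fully open they stand 13 mm farther back than shut.
Start: joints at [1.174, 0.053, 1.613, -0, 1.476, -0.119], TCP at [171.391, 601.022, 250.304] pointing down, gripper open.
Joint ranges: [-3.01, 3.01], [-1.01, 2.22], [0.06, 2.58], [-1.02, 4.17], [0.09, 2.62], [-3.14, 3.14]. Speed limits (rad/s): [2.57, 2.57, 3.14, 3.14, 3.14, 3.14].

## Interface

Orientations are given as a rotation vector (axis times angle).
In Python, from rig import manip gives the robot as it stands. Calls block until the motion is done:
- manip.move_to(position, orientation): joint-space move of the TCP to a pose.
- manip.movel(position, attitude=None, speed=150, contact_N=None): straight line of the TCP; attitude=None keeps the orientation; speed is the mean speed in mm/s. With contact_N (N) it stops when the force on the tool has changed by that much, and returns True; else False.
- manip.move_joints(angles): joint-space move.
- manip.gripper_to(opening, grip_force=None): opening from 0.0 (shut) to 1.0 (fully open); grip_force is the grip in N (None keeps the last); returns when the fingers have stopped.
- manip.dwell(seconds).
- manip.inverse_kinematics(position, orientation): joint angles nearest the present ones, or None.
- manip.sense(): the state.
- manip.get_image(name): name is "scene" or "top"; returns the picture (480x640x3 uint8, red, green, blue); there is no depth.
- manip.camera_info(name): a dict with "K" (3x3 intrinsics, pixels), "distortion" ([k1, k2, p1, p2, k3] as OpenCV has them; the pictures are not rectified), "rvec" (rotation vector, rad) and "tvec" (3), from world to camera coordinates, as OpenCV has them. Camera axes: x right, y down, z forward; pixel columns grow to the right and rows downward; lengths in mm; the calibration is good to about 2 mm. A picture is of the moment at which its call begins. camera_info takes no time and is no camera call.
A pose or a line that the arm cannot do raises manip.Unreachable and nothing moves.
- manip.hand_in(): hands the job in, once; it reports no verdict.
The state is a dict: "time": time; "qpos": joint angles; "qvel": joint speeds; "joint_torque": joint torques, N m; "tool_pos": TCP position; "orientation": TCP orientation; "contact_force": force on the tool from outside, world axes, zero at the start; "ft_torque": the same for the moment, N m; "grip_width": opening from 0.0 (shut) to 1.0 (fully open).
Only numpy, scipy, OpenCV 4.12 (cv2) and the standard library are available. Lean on these libraries where they do the work, as an engineer would, in place of code of your own. Each camera call takes 0.05 s, during which the arm holds its last target. There are 200 camera calls.

## Task

Stand the red-capped vial upright in the round nest of the reader's sample carriage and let go. Then free the carriage, which is gummed fast: with closed fingers push its blue upright plate along the rails until it breaks free, run it on slowly to the end stop hidden in the cover, press it there for about a second (some 10 N, never as much as 35 N anywhere on the way) and draw the fingers back. Leave it fully home with the green flag up and the vial still standing in the nest, and leave the other vials alone.

Things in the scene. Friction and masses are not known exactly. Their poses are not given: they have to be found in the camera images.
- vial_red_center (a point): Centre (half-way up) of the loose vial with the red cap, standing on the worktop; 36 mm tall, 20 g: white body 16 mm across from the foot to 24 mm, then a red cap 22 mm across up to 36 mm. Take it by the cap, fingertips at least 20 mm above its foot: beside the nest there is room for fingers only above 18 mm over its foot.
- vial_blue_center (a point): Centre of a vial with a blue cap, 34 mm tall, cap 22 mm across; stands loose on the worktop and is not to be touched.
- vial_green_center (a point): Centre of a vial with a green cap, 28 mm tall, cap 22 mm across; stands loose on the worktop and is not to be touched.
- reader: Fixed reader: aluminium bed with two steel rails, at its far end a white cover 75 mm high, open towards the carriage. Origin on the worktop on the rails' middle line; x runs along the rails into the cover (push direction), z up. Bed x = -115 to 165 mm, y = +-50; cover x = 65 to 165 mm. The end stop inside cannot be seen; its place differs by up to 2 cm from run to run.
- carriage: Grey carriage on the rails, 110 x 80 mm, axes as the reader's, origin at worktop level under the nest; slides along x only. Starts gummed fast: takes 8 to 20 N to move over the first 5 to 35 mm, then runs with 2 to 3 N. Start to end stop: 70 to 105 mm. The last 6 mm raise the flag, then a rubber buffer gives 1 mm per 8 N, 5 mm at most. Let go, it settles back by up to 1 mm and stays.
- nest (a point): Centre of the floor of the nest on the carriage: a round hole 20 mm across, 18 mm deep, chamfered, in a black block 46 x 46 mm. Floor 27 mm, block top 45 mm above the worktop. A seated vial stands on this floor, its centre 18 mm above it, its cap above the block. Axes as the carriage's.
- push_face (a point): On the carriage's blue push plate, centre line of the outer face (the face away from the cover), 58 mm above the worktop. The plate is 60 mm wide (y), 10 mm thick (x), and rises from 27 to 77 mm above the worktop; it stands 75 mm behind the nest. Push here along the reader's x.
- home_flag (a joint): Green flag on top of the cover, angle in rad: 0 lying flat (not home), about 1.0 to 1.2 raised (carriage at the buffer), up to 1.9 while the buffer is pressed in. It rises during the last 6 mm of travel.
- vial_red: The same vial; origin at the centre of its foot.
Not all that is in view belongs to the job. Leave any black, turquoise or yellow look-alike of the vial_red alone.

How it is judged (in metres and radians):
On the way, in this order (a step that is already met when the one before it is completed fails the run):
1. The red-capped vial stands upright in the nest, let go, before the carriage is run home (horizontal distance between vial_red_center and nest below 0.004 m and z of vial_red_center in the frame of nest between 0.014 and 0.021 m and angle between vial_red_center's own z axis and vertical below 0.15 rad and contact force between the fingers and vial_red below 0.05 N and value of joint home_flag below 0.2 rad), for 0.2 s.
2. The carriage, with the vial in it, is held pressed against the end stop with 4 to 34 N by the fingers, the flag up (horizontal distance between vial_red_center and nest below 0.004 m and z of vial_red_center in the frame of nest between 0.014 and 0.021 m and value of joint home_flag above 1.1 rad and contact force between the fingers and carriage between 4 and 34 N), for 0.4 s.
At the end, for the whole second after the job is handed in: The carriage is at rest at its end stop (flag angle above 0.85 rad, i.e. within about 2 mm of the buffer), not touched; the red-capped vial stands in the nest: axis within 4 mm of the nest's axis, centre 14 to 21 mm above its floor, tilted less than 0.15 rad, not touched (horizontal distance between vial_red_center and nest below 0.004 m and z of vial_red_center in the frame of nest between 0.014 and 0.021 m and angle between vial_red_center's own z axis and vertical below 0.15 rad and value of joint home_flag above 0.85 rad and contact force between the fingers and carriage below 0.05 N and contact force between the fingers and vial_red below 0.05 N and linear speed of carriage below 0.01 m/s).
It fails at once if The fingers press on the carriage with 35 N or more (contact force between the fingers and carriage above 35 N).
It fails at once if The carriage shoots ahead faster than 0.35 m/s (linear speed of carriage above 0.35 m/s).
It fails at once if Another vial is moved by more than 15 mm (distance of any of vial_blue_center, vial_green_center from where it was at the start of the episode above 0.015 m).
It also fails if it takes over 64 s, if anything falls off the work surface, if the arm or the gripper's body presses on something with over 40 N, if the wrist force passes 120 N, or if a joint passes its speed limit or range.

## Working session

There is one attempt and no reset: what is moved stays moved. The work goes in short steps, each a Python script; the robot and the scene stay as the last script left them, time stands still between calls to the robot, and variables do not carry over. Pictures are saved under pics/ and viewed, about 8 in all and at most 12, crops included, and the job is handed in when it is done.

```bash
mkdir -p pics; ls; python3 - <<'E'
from rig import manip
import cv2
for n in("scene","top"):
    cv2.imwrite(f"pics/{n}0.png",manip.get_image(n)[:,:,::-1]); print(n,manip.camera_info(n))
print(manip.sense())
E
```

```text
pics
scene {'K': array([[617.61730111,   0.        , 320.38899339],
       [  0.        , 617.61730111, 231.60491869],
       [  0.        ,   0.        ,   1.        ]]), 'distortion': array([-0.14534719,  0.        ,  0.        ,  0.        ,  0.        ]), 'rvec': array([ 1.19620296, -2.42504368,  0.85320999]), 'tvec': array([425.14986665, 321.67072182, 834.28515105])}
top {'K': array([[439.27980082,   0.        , 318.24639869],
       [  0.        , 439.27980082, 243.36713434],
       [  0.        ,   0.        ,   1.        ]]), 'distortion': array([-0.06407821,  0.        ,  0.        ,  0.        ,  0.        ]), 'rvec': array([ 2.12259361, -2.1338123 ,  0.18734477]), 'tvec': array([118.25667101, 575.53106324, 845.77882877])}
{'time': 0.1, 'qpos': array([ 1.17399578e+00,  5.33026984e-02,  1.61413659e+00,  6.85619260e-07,
        1.47599375e+00, -1.19018656e-01]), 'qvel': array([ 0.00077408, -0.00204129, -0.00428974,  0.00098815, -0.0003644 ,
       -0.00088388]), 'joint_torque': array([-1.88955996e-04, -3.94905603e+01, -3.71363497e+01, -1.10924939e-04,
        3.93683498e-03,  1.51308274e-05]), 'tool_pos': array([171.19840968, 600.55675447, 249.19057897]), 'orientation': array([-1.56155794,  0.21846612, -0.21772561]), 'contact_force': array([1.09555843, 0.15005071, 0.21472482]), 'ft_torque': array([ 0.01932   , -0.0025685 , -0.01723571]), 'grip_width': 0.9964102047415647}
```

View pics/scene0.png

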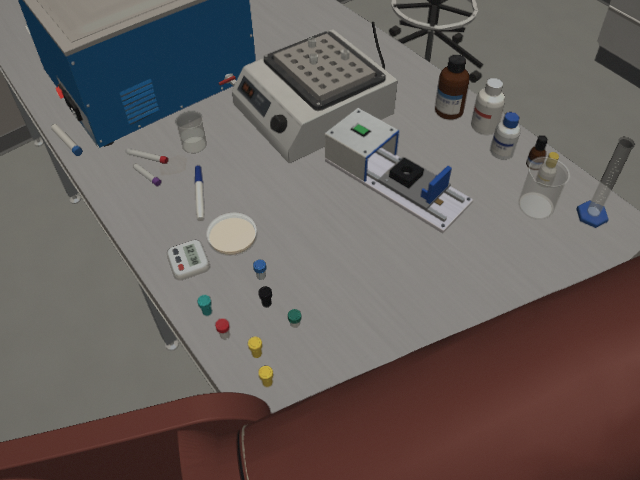

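View pics/top0.png

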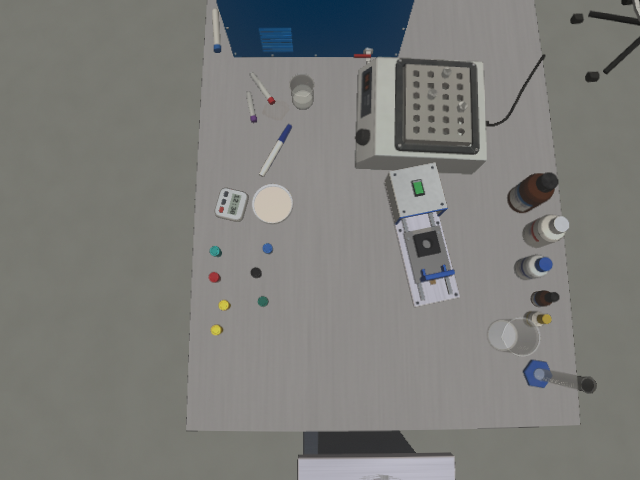

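The red-cap candidates, by top-view pixel, are:
- Red cap at (214,277), scene (222,326).
- Look-alikes: teal (215,251), yellow (224,305) and (216,330), black (256,272), blue (267,248), green (263,301).
- A lying tube with a red end at (268,98).

I choose the one at (214,277) and will check it in a crop together with the carriage.

```bash
cat > h.py <<'E'
import numpy as np, cv2
from scipy.optimize import least_squares
from rig import manip
C={n:manip.camera_info(n) for n in("scene","top")}
def proj(n,P):
    c=C[n]; return cv2.projectPoints(np.float64(P).reshape(-1,1,3),c["rvec"],c["tvec"],c["K"],c["distortion"])[0].reshape(-1,2)
def back(n,uv,z):
    c=C[n]; R=cv2.Rodrigues(c["rvec"])[0]; o=-R.T@c["tvec"]
    q=cv2.undistortPoints(np.float64(uv).reshape(-1,1,2),c["K"],c["distortion"]).reshape(-1,2)
    d=np.c_[q,np.ones(len(q))]@R; return o+d*((z-o[2])/d[:,2])[:,None]
def img(n): return manip.get_image(n)
def crop(im,u,v,w,h,s,): return cv2.resize(im[v-h:v+h,u-w:u+w,::-1],None,fx=s,fy=s,interpolation=cv2.INTER_CUBIC)
def blob(im,u,v,r,f):
    s=im[v-r:v+r,u-r:u+r].astype(int); m=f(s[...,0],s[...,1],s[...,2]); ys,xs=np.nonzero(m); return np.array([xs.mean()+u-r,ys.mean()+v-r]),m.sum()
E
python3 - <<'E'
from h import *
t=img("top");s=img("scene")
a=crop(t,428,240,50,75,4)[:600,:400]; b=np.vstack([crop(t,220,275,25,19,8)[:300,:400],crop(s,225,325,25,19,8)[:300,:400]])
cv2.imwrite("pics/c1.png",np.hstack([a,b])); cv2.imwrite("pics/c2.png",crop(s,400,170,80,60,5))
red=lambda r,g,b:(r>90)&(r>2*g)&(r>2*b)
for n,i,u,v in(("top",t,214,277),("scene",s,222,326)):
    p,k=blob(i,u,v,13,red);print(n,p,k,[back(n,p,z)[0].round(1) for z in(30,36)])
print(proj("top",[[171,601,250],[0,0,0],[400,400,0]]), proj("scene",[[171,601,250],[0,0,0]]))
E
```

```text
top [213.63636364 276.75324675] 77 [array([510.8, 332.3,  30. ]), array([510.2, 330.9,  36. ])]
scene [221.91304348 325.06521739] 138 [array([515.5, 332.6,  30. ]), array([512. , 333.8,  36. ])]
[[  0.95155652 483.54125943]
 [377.7670918  533.04219032]
 [183.4247044  330.74779784]] [[140.70359197 621.35851377]
 [616.44500773 455.60252354]]
```

View pics/c1.png

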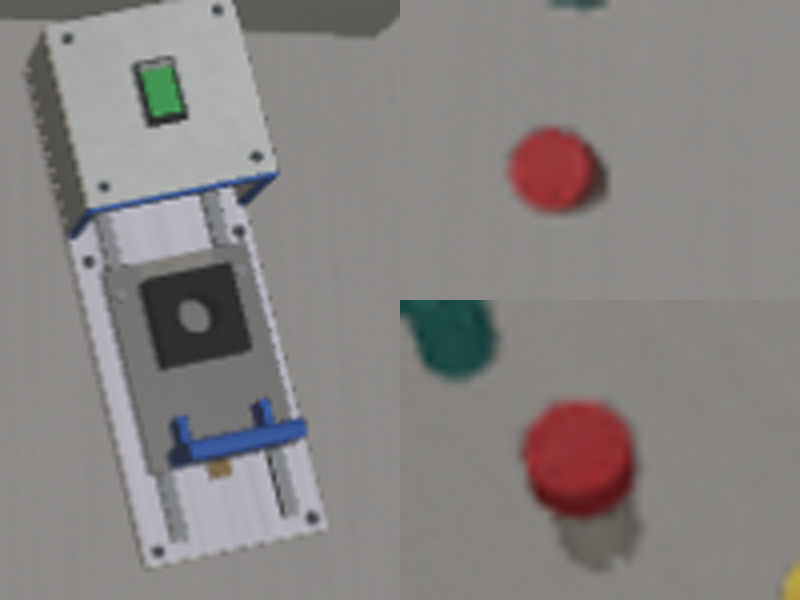

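View pics/c2.png

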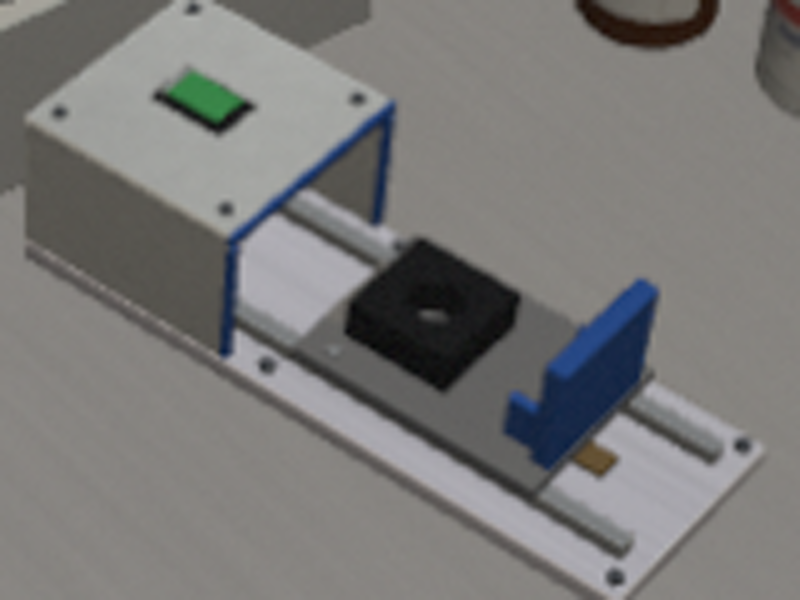

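The crops show a single red cap on a white body at the chosen spot. The nest block, plate and cover corners are clear in both views. Next I fit the reader pose jointly.

```bash
cat > fit.py <<'E'
from h import *
T=lambda p:(np.array(p)+.5)/4-.5+[378,165]
S=lambda p:(np.array(p)+.5)/5-.5+[320,110]
# (kind, x,y, px)
top=[("b",1,1,(140,283)),("b",1,-1,(236,263)),("b",-1,-1,(251,350)),("b",-1,1,(160,369)),("c",65,1,(88,211)),("c",65,-1,(275,175)),("c",165,1,(47,31)),("e",-115,1,(150,567)),("e",-115,-1,(327,525))]
sc=[("b",1,1,(347,310)),("b",1,-1,(425,238)),("b",-1,-1,(520,297)),("b",-1,1,(443,352)),("c",65,1,(232,240)),("c",65,-1,(393,104)),("c",165,1,(27,117)),("e",-115,-1,(763,450))]
def pts(p,L):
    X,Y,a,d,w,h=p[:6]; o=[]
    for k,x,y,_ in L:
        q={"b":(d+23*x,23*y,45),"c":(x,w*y,75),"e":(x,50*y,h)}[k]
        o.append((X+np.cos(a)*q[0]-np.sin(a)*q[1],Y+np.sin(a)*q[0]+np.cos(a)*q[1],q[2]))
    return o
def res(p):
    r1=proj("top",pts(p,top))+p[6:8]-T([t[3] for t in top]); r2=proj("scene",pts(p,sc))+p[8:10]-S([t[3] for t in sc])
    return np.r_[r1.ravel(),r2.ravel(),p[6:10]*.7]
def solve():
    c=back("top",T([(195,316)]),45)[0]; q=back("top",T([(238,545),(180,195)]),10)
    a=np.arctan2(*(q[1]-q[0])[1::-1])
    return least_squares(res,[c[0]+30*np.cos(a),c[1]+30*np.sin(a),a,-30,45,10,0,0,0,0],loss="soft_l1")
if __name__=="__main__":
    s=solve(); p=s.x; print(p.round(3)); print(s.fun[:-4].reshape(-1,2).round(2).tolist())
    n=p[:2]+p[3]*np.array([np.cos(p[2]),np.sin(p[2])]); print("nest",n)
    for nm,L in(("t",T([(195,316)])),("s",S([(434,300)]))):
        print(nm,back({"t":"top","s":"scene"}[nm],L,45))
E
python3 fit.py
```

```text
[ 5.72514e+02 -1.09413e+02  1.99000e-01  6.32500e+00  4.83500e+01
  9.73200e+00  4.35000e-01  1.31500e+00 -8.34000e-01 -1.53000e-01]
[[0.85, -0.46], [-1.77, 0.15], [-0.02, -0.18], [1.19, -0.44], [0.57, 0.07], [-0.07, -0.25], [-0.68, -1.29], [-1.34, 0.66], [0.21, 1.26], [0.03, -0.92], [-0.78, 0.31], [0.29, -0.02], [1.09, 2.6], [0.03, -0.31], [-0.26, -0.09], [-0.75, -0.05], [1.12, -0.03]]
nest [ 578.71412225 -108.1648705 ]
t [[ 575.49623493 -107.83992023   45.        ]]
s [[ 580.49187007 -107.43673714   45.        ]]
```

```bash
cat >> h.py <<'E'
from scipy.spatial.transform import Rotation as Ro
def att(t):  # tool down, jaws along angle t; choose the half turn nearest present joints
    best=None; s=manip.sense()
    for k in(0,np.pi):
        z=np.array([np.cos(t+k),np.sin(t+k),0]); y=np.array([0,0,-1.]); R=np.c_[np.cross(y,z),y,z]
        d=Ro.from_matrix(R).as_rotvec(); c=(Ro.from_matrix(R)*Ro.from_rotvec(s["orientation"]).inv()).magnitude()
        if best is None or c<best[0]: best=(c,d)
    return best[1]
def st(m=""):
    s=manip.sense(); print(m,"t%.1f"%s["time"],s["tool_pos"].round(1),"F",s["contact_force"].round(1),"w%.3f"%s["grip_width"]); return s
E
python3 - <<'E'
from h import *
x,y=512.2,332.4
manip.gripper_to(0.6,25)
a=att(0.0); manip.move_to([x,y,110],a); st("above")
print(manip.movel([x,y,41],a,contact_N=8)); st("down")
manip.gripper_to(0,25); st("grip x"); manip.gripper_to(0.6); 
manip.movel([x,y,75],a)
a=att(np.pi/2); manip.move_to([x,y,75],a); manip.movel([x,y,41],a,contact_N=8);st("down2")
manip.gripper_to(0,25); st("grip y")
manip.movel([x,y,120],a); st("up")
cv2.imwrite("pics/held.png",np.hstack([crop(img("scene"),225,290,50,75,4)[:, :400],crop(img("top"),214,277,50,75,4)]))
E
```

```text
above t2.3 [512.  333.3 110.6] F [-0.4  0.4  0.4] w0.598
False
down t2.9 [512.4 332.9  41.5] F [ 0.6 -0.3  0.4] w0.599
grip x t3.3 [513.3 333.   42.7] F [-0.3  0.3  4.7] w0.240
down2 t5.8 [511.4 332.   40. ] F [0.5 0.4 0. ] w0.597
grip y t6.2 [513.1 332.8  42.3] F [0.8 0.4 2.8] w0.236
up t6.9 [511.6 332.1 119.1] F [-0.2 -0.2  0.5] w0.238
```

View pics/held.png

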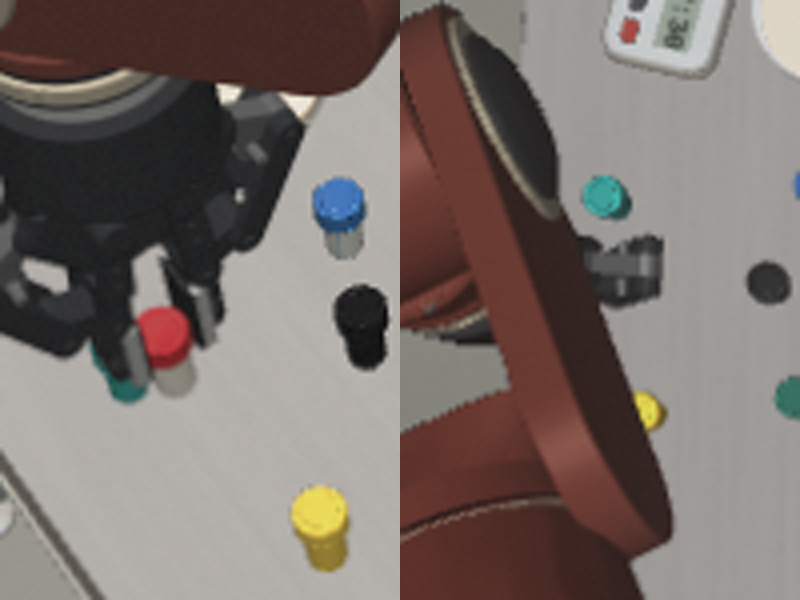

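The view shows the vial held upright by its cap, near (160,340) in the crop, with its neighbours untouched. I'll set it down beside the reader at a known spot to calibrate the cameras locally.

```bash
python3 - <<'E'
from h import *
x,y=559.,-10.
a=att(np.pi/2)
manip.move_to([x,y,120],a); manip.movel([x,y,50],a)
print(manip.movel([x,y,40],a,speed=40,contact_N=3)); s=st("down")
P=[]
for i in range(12): manip.dwell(.02); P.append(manip.sense()["tool_pos"])
P=np.array(P);print("mean",P.mean(0),"sd",P.std(0))
manip.gripper_to(0.6); manip.movel([x,y,120],a)
q=manip.sense()["qpos"].copy(); q0=q.copy(); q[0]=1.1; manip.move_joints(q); st("away")
t=img("top");s=img("scene"); 
np.savez("cal.npz",t=t,s=s,P=P.mean(0))
ut=np.round(proj("top",[[x,y,36]])[0]).astype(int);us=np.round(proj("scene",[[x,y,36]])[0]).astype(int)
red=lambda r,g,b:(r>90)&(r>2*g)&(r>2*b)
th=np.linspace(0,2*np.pi,200)
def pred(n,c,im):  # filled silhouette of cap
    pt=np.vstack([proj(n,np.c_[c[0]+11*np.cos(th),c[1]+11*np.sin(th),np.full(200,z)]) for z in(24,36)])
    m=cv2.moments(cv2.convexHull(pt.astype(np.float32))); return np.array([m["m10"],m["m01"]])/m["m00"],m["m00"]
for n,i,u in(("top",t,ut),("scene",s,us)):
    b,k=blob(i,*u,14,red); p,A=pred(n,(x,y),i); print(n,b,k,"pred",p,A,"diff",b-p)
E
```

```text
True
down t9.2 [560.6 -10.7  41.9] F [ 0.3 -2.   2.8] w0.238
mean [560.55550384 -10.65879255  41.85969538] sd [0.02538007 0.00852279 0.01285455]
away t12.8 [185.7 526.8 119.3] F [0.2 0.4 0.3] w0.604
top [378.95714286 253.07142857] 70 pred [378.40128316 252.90472597] 98.70088217011653 diff [0.5558597  0.16670261]
scene [372.18604651 204.04651163] 86 pred [373.31220247 206.15223588] 145.4204439339228 diff [-1.12615595 -2.10572425]
```

```bash
cat >> h.py <<'E'
th=np.linspace(0,2*np.pi,200)
def pred(n,c,z0=0):
    pt=np.vstack([proj(n,np.c_[c[0]+11*np.cos(th),c[1]+11*np.sin(th),np.full(200,z)]) for z in(z0+24,z0+36)])
    m=cv2.moments(cv2.convexHull(pt.astype(np.float32))); return np.array([m["m10"],m["m01"]])/m["m00"],m["m00"]
def redc(im,u,r=14):
    u=np.round(u).astype(int); s=im[u[1]-r:u[1]+r,u[0]-r:u[0]+r].astype(float)
    w=np.clip(s[...,0]-s[...,1:].max(2)-12,0,None); w=np.clip(w/(0.7*np.percentile(w[w>15],60)),0,1)
    yy,xx=np.mgrid[:2*r,:2*r]; return np.array([(w*xx).sum(),(w*yy).sum()])/w.sum()+u-r,w.sum()
E
python3 - <<'E'
from h import *
d=np.load("cal.npz"); 
for n,k in(("top","t"),("scene","s")):
    p,A=pred(n,d["P"][:2]); b,k2=redc(d[k],p); print(n,b,k2,"pred",p,A,"diff",b-p)
a=crop(d["t"],428,240,60,75,5)
t=cv2.resize(d["t"][190:270,360:460,::-1],None,fx=8,fy=8,interpolation=cv2.INTER_LANCZOS4)[:600]
s=cv2.resize(d["s"][150:225,355:455,::-1],None,fx=8,fy=8,interpolation=cv2.INTER_LANCZOS4)
cv2.imwrite("pics/t3.png",np.clip(t*1.6,0,255)); cv2.imwrite("pics/s3.png",np.clip(s*1.6,0,255))
E
```

```text
top [378.92461529 253.20829439] 84.92592592592592 pred [378.69486843 252.16578837] 98.71569834183902 diff [0.22974686 1.04250602]
scene [371.87523551 204.61438608] 116.19666048237477 pred [373.02737908 205.46399502] 145.1277012610808 diff [-1.15214357 -0.84960894][ WARN:0@0.733] global loadsave.cpp:1063 imwrite_ Unsupported depth image for selected encoder is fallbacked to CV_8U.
```

View pics/t3.png

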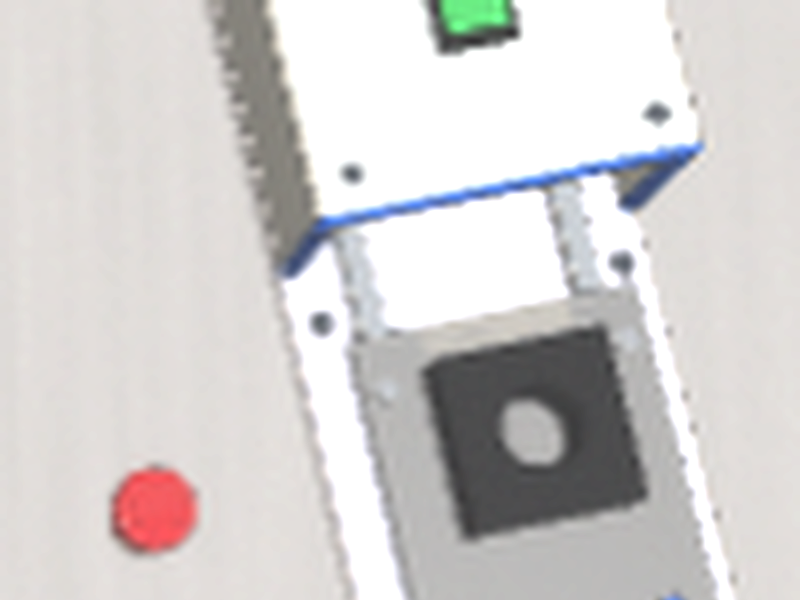

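View pics/s3.png

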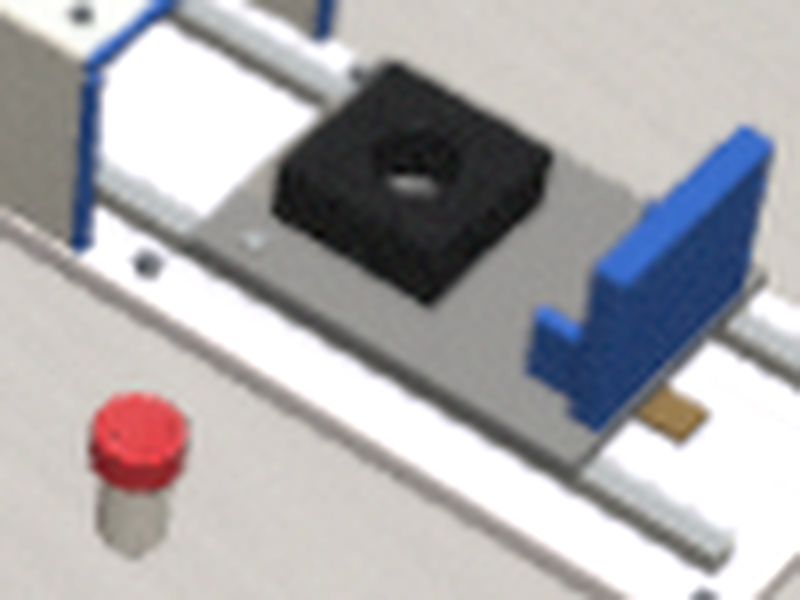

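The cap sits at top crop (154,510) and scene crop (138,442), and the block corners are sharp. From the top camera the left block edge is the base edge. I'll refit the nest with local camera offsets taken from the vial.

```bash
cat > nest.py <<'E'
from h import *
d=np.load("cal.npz")
off={n:redc(d[k],pred(n,d["P"][:2])[0])[0]-pred(n,d["P"][:2])[0] for n,k in(("top","t"),("scene","s"))}
O={"top":(360,190),"scene":(355,150)}
L=[("top",1,1,27,425,367),("top",1,-1,45,604,328),("top",-1,-1,45,647,495),("top",-1,1,27,468,538),
("scene",1,1,45,281,164),("scene",1,-1,45,388,62),("scene",-1,-1,45,552,155),("scene",1,1,27,273,212),("scene",-1,1,27,430,305),("scene",-1,-1,27,545,198)]
def res(p,off=off,cams=("top","scene")):
    o=[]
    c,s=np.cos(p[2]),np.sin(p[2])
    for n,x,y,z,u,v in L:
        if n in cams: o+=list(proj(n,[p[0]+23*(c*x-s*y),p[1]+23*(s*x+c*y),z])[0]+off[n]-(np.array([u,v])+.5)/8+.5-O[n])
    return np.array(o)
for cams in(("top","scene"),("top",),("scene",)):
    r=least_squares(res,[578,-108,.2],loss="soft_l1",kwargs=dict(cams=cams)); print(cams,r.x.round(3),r.fun.round(1).tolist())
E
python3 nest.py
```

```text
('top', 'scene') [ 5.79218e+02 -1.09500e+02  1.99000e-01] [-0.6, 0.7, 0.2, -0.6, 0.3, -0.0, -0.7, 0.4, -0.6, -0.5, 0.8, -0.9, 0.3, -1.1, -0.3, 0.3, 0.0, 0.5, 0.1, 0.3]
('top',) [ 5.79507e+02 -1.09885e+02  1.85000e-01] [-0.3, 0.3, 0.6, -0.6, 0.4, 0.0, -0.7, 0.1]
('scene',) [ 5.78890e+02 -1.09072e+02  2.11000e-01] [-0.6, -0.2, 0.5, -0.7, 0.3, -1.1, -0.4, 0.6, 0.2, 0.7, 0.0, 0.4]
```

```bash
cat >> h.py <<'E'
def goto(p,a,speed=150):  # line, then correct the standing error by the sensed position
    p=np.array(p,float); manip.movel(p,a,speed=speed); manip.dwell(.25); e=manip.sense()["tool_pos"]-p
    manip.movel(p-e,a,speed=20); manip.dwell(.2); return p-e
E
python3 - <<'E'
from h import *
P=np.load("cal.npz")["P"]; N=np.array([579.2,-109.5]); yaw=.199
s=manip.sense(); q=s["qpos"].copy()
a0=att(0)  # refresh
q1=q.copy(); q1[0]=manip.inverse_kinematics([P[0],P[1],119],s["orientation"])[0]
manip.move_joints(q1); a=att(yaw+np.pi/2)
manip.move_to([P[0],P[1],90],a); c=goto([P[0],P[1],60],a); st("above")
manip.movel([c[0],c[1],c[2]-18.5],a,speed=60,contact_N=6); manip.dwell(.2); st("at")
manip.gripper_to(0,25); manip.dwell(.2); zg=st("gripped")["tool_pos"][2]
manip.movel([c[0],c[1],130],a); manip.move_to([N[0],N[1],110],a); c=goto([N[0],N[1],80],a); s=st("over nest")
np.savez("grip.npz",zg=zg,c=c,a=a)
cv2.imwrite("pics/over.png",np.hstack([crop(img("scene"),405,160,50,50,8)[:600,:600]]))
E
```

```text
above t16.6 [559.7 -10.6  58.7] F [-0.6 -0.4  0.1] w0.602
at t17.3 [560.  -10.6  40.5] F [ 0.2 -0.4 -0. ] w0.600
gripped t17.8 [559.9 -10.6  40.5] F [-0.5  0.3  3.3] w0.237
over nest t20.1 [ 578.8 -109.7   79.2] F [ 0.4 -1.2 -0.2] w0.240
```

View pics/over.png

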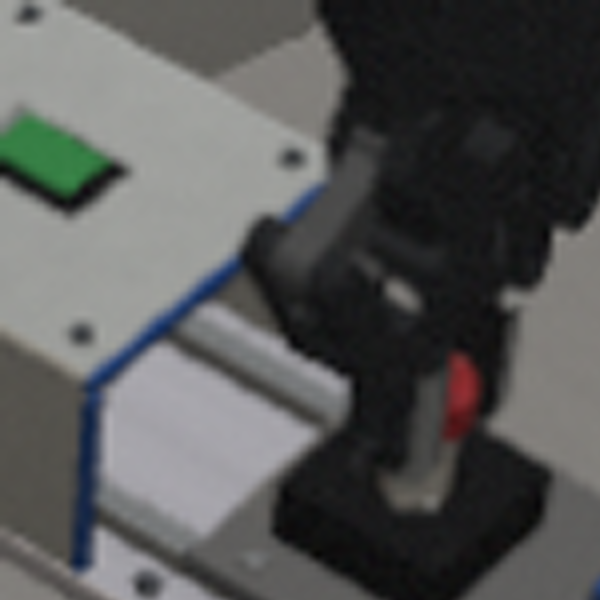

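The view shows the vial over the block at crop (415,490), with its foot already just inside the hole and almost no force. I'll lower it on.

```bash
python3 - <<'E'
from h import *
g=np.load("grip.npz"); c=g["c"];a=g["a"]; 
hit=manip.movel([c[0],c[1],c[2]-14],a,speed=25,contact_N=4); manip.dwell(.1); s=st(f"down {hit} expect {g['zg']+27:.1f}")
manip.gripper_to(0.6); manip.dwell(.2); st("open")
p=manip.sense()["tool_pos"]; manip.movel([c[0],c[1],150],a,speed=120)
yaw=.199; N=np.array([579.2,-109.5]); d=np.array([np.cos(yaw),np.sin(yaw)])
# shut fingers, move behind the plate
manip.gripper_to(0,60)
B=N-(75+45)*d
manip.move_to([B[0],B[1],150],a); s=st("behind")
cv2.imwrite("pics/seated.png",np.hstack([crop(img("scene"),405,165,40,60,5)]+[crop(img("top"),425,245,40,60,5)]))
E
```

```text
down True expect 67.5 t20.8 [ 578.5 -109.6   64.8] F [ 0.6 -0.1  5.1] w0.243
open t21.4 [ 577.6 -109.4   63.9] F [-0.2  0.3  1.3] w0.601
behind t23.4 [ 461.5 -133.4  150.4] F [0.5 0.2 0.1] w-0.003
```

View pics/seated.png

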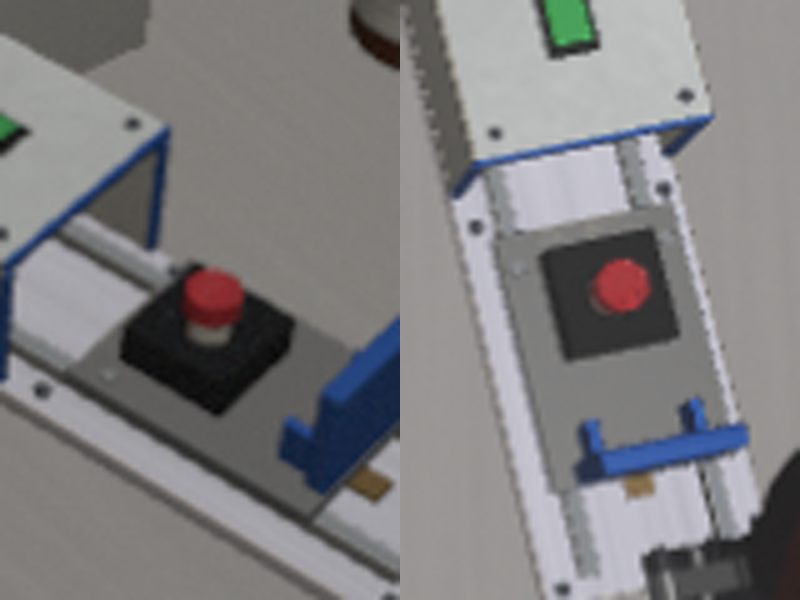

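The vial stands seated: the cap is above the block at crop (213,300) scene and (622,285) top. I'll check that numerically, go down behind the plate and push in small force-checked steps.

```bash
cat > push.py <<'E'
from h import *
g=np.load("grip.npz"); a=g["a"]; yaw=.199; N=np.array([579.2,-109.5]); d=np.array([np.cos(yaw),np.sin(yaw),0])
base=np.r_[N,62]
def S(): 
    s=manip.sense(); return (s["tool_pos"]-base)@d, -s["contact_force"]@d, s["time"], s["tool_pos"][2]
def to(x,v,lim):  # TCP to nest-start-relative x; stop if pushing force passes lim
    f=S()[1]; return manip.movel(base+x*d,a,speed=v,contact_N=max(3,lim-max(f,0)))
E
python3 - <<'E'
from push import *
for n in("scene","top"):
    off=dict(scene=(-1.15,-.85),top=(.23,1.04))[n]; p,A=pred(n,N,27); b,k=redc(img(n),p); print(n,"cap obs-pred px",b-p-off)
manip.movel(base-120*d+[0,0,88],a); manip.movel(base-115*d,a); print("down",np.round(S(),2))
h=to(-80,40,5); manip.dwell(.1); print("touch",h,np.round(S(),2)); x0=S()[0]; x=x0
for i in range(12):
    x+=2; h=to(x,12,24); r=S(); print(i,h,round(x,1),np.round(r,2))
    if h and r[1]>20: break
E
```

```text
scene cap obs-pred px [ 0.01091699 -0.02001319]
top cap obs-pred px [ 0.18252676 -0.11243577]
down [-114.5     0.74   24.58   62.7 ]
touch True [-85.37  -0.27  25.41  61.13]
0 False -83.4 [-83.4   -0.77  25.75  61.96]
1 False -81.4 [-82.13   5.89  26.07  61.89]
2 False -79.4 [-80.04   5.2   26.38  61.85]
3 False -77.4 [-77.84   3.6   26.7   61.87]
4 False -75.4 [-75.72   4.75  27.02  61.86]
5 False -73.4 [-73.59   3.54  27.33  61.88]
6 False -71.4 [-71.55   4.43  27.65  61.86]
7 False -69.4 [-6.852e+01  6.000e-02  2.797e+01  6.219e+01]
8 False -67.4 [-67.02  -0.57  28.28  62.14]
9 False -65.4 [-65.25   1.4   28.6   62.02]
10 False -63.4 [-63.24   0.4   28.92  61.97]
11 False -61.4 [-61.25   0.85  29.23  61.93]
```

```bash
python3 - <<'E'
from push import *
x=S()[0]
while x<40:
    x+=3; h=to(x,15,8); r=S(); print(h,round(x,1),np.round(r,2))
    if h and x>-30: break
E
```

```text
False -58.2 [-58.01   0.75  29.59  61.98]
False -55.2 [-55.02   1.37  29.94  61.98]
False -52.2 [-5.206e+01 -6.000e-02  3.029e+01  6.197e+01]
False -49.2 [-49.03   0.31  30.64  61.98]
False -46.2 [-46.03  -0.    30.99  61.97]
False -43.2 [-43.03   0.45  31.34  61.99]
False -40.2 [-40.01   0.21  31.69  62.  ]
False -37.2 [-37.03   0.23  32.04  62.  ]
False -34.2 [-34.02   0.3   32.39  62.01]
False -31.2 [-3.100e+01 -3.000e-02  3.274e+01  6.201e+01]
False -28.2 [-27.98   0.62  33.09  62.02]
False -25.2 [-24.99   0.58  33.44  62.02]
False -22.2 [-22.01   1.05  33.79  62.01]
False -19.2 [-18.99   0.81  34.14  62.03]
False -16.2 [-16.01  -0.42  34.49  62.  ]
False -13.2 [-12.98   1.36  34.84  62.02]
False -10.2 [-10.     0.6   35.19  62.04]
False -7.2 [-7.03  0.46 35.54 61.98]
False -4.2 [-4.01 -0.62 35.89 61.99]
False -1.2 [-1.05  1.   36.24 62.03]
False 1.8 [ 1.94  1.45 36.59 62.  ]
False 4.8 [ 4.34  5.11 36.94 62.03]
True 7.8 [ 4.2   2.55 37.15 61.64]
```

```bash
python3 - <<'E'
from push import *
print(np.round(S(),2))
cv2.imwrite("pics/end1.png",np.hstack([crop(img("scene"),385,155,60,60,5),crop(img("top"),425,215,20,60,5)]))
E
```

```text
[ 4.2   2.55 37.15 61.64]
```

View pics/end1.png

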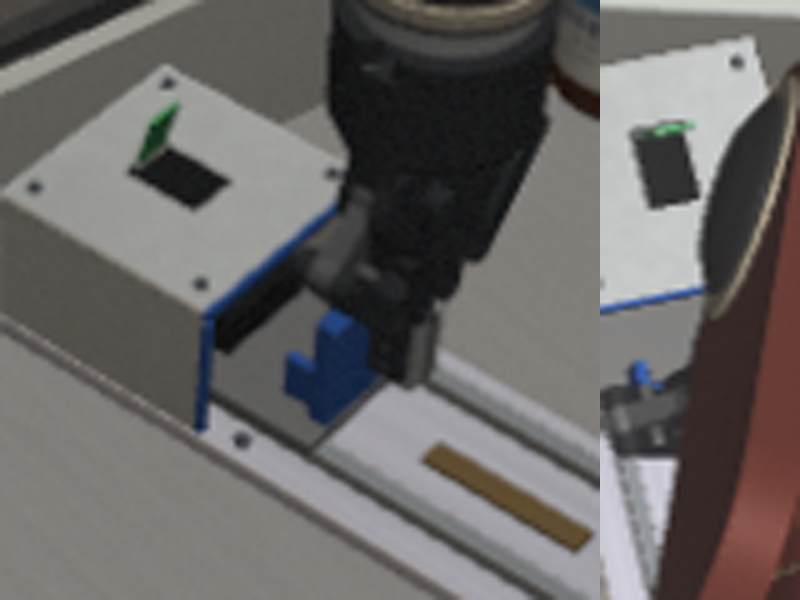

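The flag is up (green at crop (160,130)) and the plate is close to the cover. Next I press in small increments to about 12 N.

```bash
python3 - <<'E'
from push import *
x=S()[0]
for i in range(14):
    x+=.7; h=to(x,8,24); manip.dwell(.1); f=np.mean([S()[1] for _ in range(1)]); r=S(); print(h,round(x,1),np.round(r,2))
    if r[1]>11: break
for i in range(5): manip.dwell(.25); print(np.round(S(),2))
E
```

```text
False 4.6 [ 4.    2.12 37.71 61.31]
False 5.3 [ 4.23  5.71 38.06 61.35]
False 6.0 [ 4.51  7.23 38.41 61.33]
False 6.7 [ 4.78  9.13 38.76 61.32]
False 7.4 [ 5.09 10.71 39.11 61.35]
False 8.1 [ 5.33 13.04 39.46 61.35]
[ 5.34 12.54 39.71 61.34]
[ 5.31 13.25 39.96 61.32]
[ 5.33 12.35 40.21 61.34]
[ 5.31 12.58 40.46 61.31]
[ 5.34 12.65 40.71 61.35]
```

The force held steady at 12.5 N for over a second. I'll draw back and check.

```bash
python3 - <<'E'
from push import *
manip.movel(base-10*d,a,speed=25); manip.movel(base-70*d,a); manip.movel(base-80*d+[0,0,120],a)
q=manip.sense()["qpos"].copy(); q[0]-=.5 ; manip.move_joints(q); st("away")
cv2.imwrite("pics/end2.png",np.hstack([crop(img("scene"),370,150,45,60,5)[:,:400],crop(img("top"),420,215,40,60,5)]))
E
```

```text
away t44.1 [ 379.4 -348.8  180.3] F [-0.  -0.4  0.7] w0.001
```

View pics/end2.png

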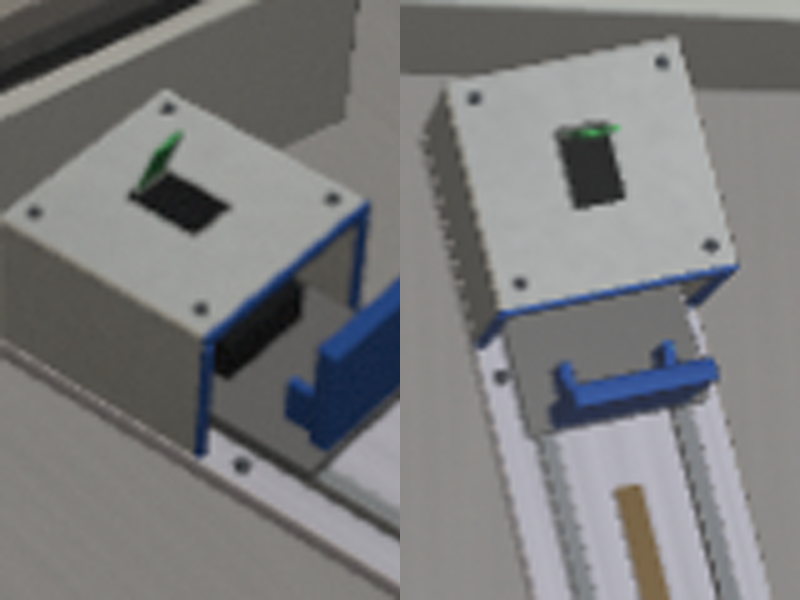

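```bash
python3 -c "
from rig import manip
manip.hand_in(); print(manip.sense()['time'])"
```

```text
the job is handed in; nothing more can be done
the job is handed in; nothing more can be done
```

The red-capped vial is in the nest, the carriage is home with the green flag up, and the job was handed in at about 44 s of the 64 s allowed. No verdict was reported.

**What I did:**
- **Vial:** I gripped the red-capped vial twice at right angles to centre it, then set it down once beside the reader to calibrate the cameras. I then seated it in the nest; the cap matched its predicted position within 0.2 px in both views.
- **Carriage:** I pushed it free with closed fingers and ran it about 88 mm at 12–15 mm/s to the end stop. I held it there at about 12.5 N for more than 1 s, then drew the fingers back. The highest pushing force I read was 13 N.

**Last checks:**
- The flag still stands raised after retreat, and the carriage is in the cover with the arm clear of it. I judged the flag angle by eye and did not measure it.
- The vial is now hidden inside the cover, so I could not see it after the run. I assume it is still standing because the run was slow and smooth.
- I never reached for the blue or green vials. They looked undisturbed when I lifted the red one, but I did not check them again at the end.

**Disagreements:**
- The two cameras disagreed by 3–5 mm until I applied the local calibration.
- The push force read only 4–6 N while breaking free and about 0.5 N while running. That is below the stated 8–20 N and 2–3 N.
- When I pressed the buffer, the force rose at about the stated rate of 8 N per mm.

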